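# Find the engraving stand's locating hole by feel and seat the pin

### The job

Set up the engraving stand: take the brass-gripped locating pin out of its wooden rest, set its tip down lightly on the black work plate near one end of the plate's window and slide it along the middle of the window until it drops into the unmarked blind hole. Then push it gently home until its collar sits flush on the plate, let go and leave it standing there. Never press hard, and leave the cup, the phone, the ring dish and the power unit alone.

Things in the scene. Friction and masses are not known exactly. Their poses are not given: they have to be found in the camera images.
- stand: Engraving stand, a fixed aluminium frame 84 x 160 mm, 41 mm high; origin at the centre of its underside. In its window lies a black plate with one unmarked blind hole, 12 mm in diameter, 2 mm chamfer, 16 mm deep, its centre on the window's middle line (x = 0) at an unknown y between -18 and +18 mm, new each time. The plate's ends are hidden under the frame.
- plate_mid (a point): Middle of the stand's window, on the plate's top face, 36 mm above the table, 5 mm below the frame's rim. y runs along the long side, x across, z up. Window: x from -24 to +24 mm, y from -40 to +40 mm; this point stays still. The plate floats on springs: under a push it gives from about 5 N, 1.2 N per mm, stops hard after 6 mm, and comes back up by itself.
- pin_grip (a point): Centre of the square brass grip of the loose locating pin (about 120 g, upright in the rest at the start). Grip 18 x 18 mm, 50 mm high, sides along x and y, z up the pin. Under it a steel collar, 22 mm in diameter, its underside 30 mm below this point; under that the round foot, 10 mm in diameter, 14 mm long, 2 mm chamfer. The tip lies 44 mm below this point.
- pin_tip (a point): The end of the pin's foot, on the axis.
- rest: Fixed light wooden rest block, 70 x 70 x 30 mm, origin at the centre of its underside; the pin's foot stands in a loose 15 mm hole at its centre, the collar on its top face.
- cup: Paper cup, 76 mm across the rim, 95 mm high, origin at the centre of its underside; bystander, left or right of the stand.
- phone: Phone lying flat, 146 x 71 x 8 mm, origin at the centre of its underside; bystander.
- dish: White ring dish, 90 mm across, 18 mm high, origin at the centre of its underside; bystander.
- power_unit: Black engraver power unit with a handpiece in its cradle, 150 x 200 x 155 mm, fixed; origin at the centre of its underside; bystander.
There are look-alikes about, which are no part of the job. There is more than one size of the stand; the job needs the smallest. Of the things that look like the part that bears pin_grip, the smaller one is meant.

How it is judged:
On the way, in this order (a step that is already met when the one before it is completed fails the run):
1. the pin's tip is resting on the plate in the window, clear of the stretch where the hole can be (x of pin_tip in the frame of plate_mid between -0.018 and 0.018 m and (y of pin_tip in the frame of plate_mid below -0.02 m or y of pin_tip in the frame of plate_mid above 0.02 m) and y of pin_tip in the frame of plate_mid between -0.042 and 0.042 m and z of pin_tip in the frame of plate_mid between -0.008 and 0.002 m and contact force between pin and stand above 0.5 N), for 0.1 s.
2. the pin is home in the hole, its collar on the plate (z of pin_tip in the frame of plate_mid below -0.012 m and angle between pin_tip's own z axis and vertical below 0.08 rad and horizontal distance between pin_tip and plate_mid below 0.025 m), for 0.1 s.
At the end, for the whole second after the job is handed in: The pin stands in the plate's hole, its tip at least 12 mm below the plate's top face (collar within 2 mm of flush), upright within 0.08 rad, within 25 mm of the window's middle, at rest and released (all of step 2 and z of pin_tip in the frame of plate_mid above -0.017 m and linear speed of pin below 0.02 m/s); the robot touches nothing.
It fails at once if the pin is pressed against the stand with more than 25 N (contact force between pin and stand above 25 N).
It fails at once if the robot's fingers or arm press on the stand with more than 10 N (contact force between any of the fingers, the arm and stand above 10 N).
It fails at once if the cup is moved by more than 15 mm or tipped (distance of cup from where it was at the start of the episode above 0.015 m or angle between cup's own z axis and vertical above 0.3 rad).
It fails at once if the phone or the ring dish is moved by more than 15 mm (distance of any of phone, dish from where it was at the start of the episode above 0.015 m).
It fails at once if the power unit is touched with more than 5 N (contact force between any of the arm, the fingers, pin and power_unit above 5 N).
It also fails if it takes over 67 s, if anything falls off the work surface, if the arm or the gripper's body presses on something with over 40 N, if the wrist force passes 120 N, or if a joint passes its speed limit or range.

### The arm

A 7-joint arm with a two-finger parallel gripper is mounted at the origin on the work surface. World frame = base frame: x ahead of the robot, y to its left, z up, the work surface at z = 0. Lengths are in m, angles in rad, forces in N, time in s.
With the tool pointing down it reaches from about 0.425 to 0.925 m from the base axis. Payload 6.8 kg.
Tool frame: the origin (TCP) lies midway between the tips of the shut fingers; the grasp point (between the pads) lies 19 mm behind it; z points along the fingers, y is the line along which they close (so a half turn about z gives the same grasp; the last joint's range is limited). The gripper opens to 85 mm and grips with 20 to 120 N. Pads are 22 mm wide; open, the fingers measure 114 mm over their backs; the gripper's body (76 mm by 85 mm) begins 54 mm behind the grasp point. The pads swing forward as they close: fully open they stand 13 mm farther back than shut.
Start: joints at [1.213, 0.477, 0.022, 1.555, -0.011, 1.109, -0.083], TCP at [0.167, -0.654, 0.231] pointing down, gripper open.
Joint ranges: [-2.96, 2.96], [-0.34, 2.1], [-1.41, 1.46], [0.24, 2.44], [-1.37, 4.51], [0.17, 1.92], [-2.96, 2.96]. Speed limits (rad/s): [2.39, 2.39, 3.14, 3.14, 3.14, 3.14, 3.14].

### API

Orientations are given as a unit quaternion [w, x, y, z].
In Python, from station import * gives the robot as it stands.
- The arm moves only by the shell command python3 -m creep 'ROWS' [FORCE]. ROWS is JSON, a list of rows, each a list of 7 numbers: the gripper command: -1 is shut, 1 is fully open, values between are in proportion, then the shift along the world's x, y, z in mm, then the turn, a rotation vector about the world's x, y, z in rad. A call has 1 to 5 rows; each row shifts and turns the commanded pose from where the row before left it; what a row does not reach is not made up. A row lasts 1/8 s, in which the tool goes at most 62.5 mm and 10.7 degrees, less where a joint would pass 70% of its speed; a pose out of reach is approached as far as the arm can. A call is refused whole if a number of a shift passes 62.5 or a number of a turn 0.188, either way. A call with a gripper value outside its range is refused whole. The fingers move at their own pace and stop on an object; FORCE is the grip in N (left out, the last holds). Time passes only in rows, so rows that do not move let the fingers close. It gives the time, the measured TCP pose, the force, the opening and the grip force at its end, in the units of the state.
- get_obs(): the state, without advancing time (a new reading comes with each control period).
- read_camera(name): name is "side" or "top" or "wrist"; returns (picture, depth): 420x560x3 uint8, red, green, blue; 420x560 float32, m along the optical axis (not along the pixel's ray), 0 where there is no reading.
- camera_params(name): a dict with "intrinsics" (3x3 intrinsics, pixels), "cam_to_world" (4x4, takes a point from camera to world coordinates); the wrist camera has in their place "mount" (4x4, takes a point from camera to tool coordinates, whose origin is the TCP and whose axes are the flange's). Camera axes: x right, y up, looking along -z (the intrinsics and any distortion apply to the point x, -y, -z); pixel columns grow to the right and rows downward; lengths in m; the calibration is good to about 2 mm. A picture is of the moment at which its call begins: read the wrist's pose just before it. camera_params takes no time and is no camera call.
- hand_in(): hands the job in; it is judged then, once.
The state is a dict: "t": time; "q": joint angles; "joint_vel": joint speeds; "joint_torque": joint torques, N m; "eef_pos": TCP position; "tool_rot": TCP orientation; "contact_force": force on the tool from outside, world axes, zero at the start; "torque": the same for the moment, N m; "gripper_width": opening from 0.0 (shut) to 1.0 (fully open); "grasp_force": force on a finger pad.
Only numpy, scipy, OpenCV 4.12 (cv2) and the standard library are available. Lean on these libraries where they do the work, as an engineer would, in place of code of your own. Each camera call takes 0.05 s, during which the arm holds its last target. There are 200 camera calls.

## Working session

There is one attempt and no reset: what is moved stays moved. The work goes in short steps, Python scripts to look and compute and a shell command to move; the robot and the scene stay as the last step left them, time stands still between calls to the robot, and variables do not carry over. Pictures are saved under pics/ and viewed, at most 10 in all, crops included, and the job is handed in when it is done.

```bash
ls; mkdir -p pics
cat > h.py <<'E'
from station import *
import numpy as np, cv2
def cam(name):
    o=get_obs(); p,d=read_camera(name); c=camera_params(name); K=np.array(c['intrinsics'])
    if 'cam_to_world' in c: T=np.array(c['cam_to_world'])
    else:
        from scipy.spatial.transform import Rotation as R
        w,x,y,z=o['tool_rot']; M=np.eye(4); M[:3,:3]=R.from_quat([x,y,z,w]).as_matrix(); M[:3,3]=o['eef_pos']; T=M@np.array(c['mount'])
    v,u=np.mgrid[:d.shape[0],:d.shape[1]]
    X=np.stack([(u-K[0,2])/K[0,0]*d,-(v-K[1,2])/K[1,1]*d,-d],-1)
    W=X@T[:3,:3].T+T[:3,3]; W[d==0]=np.nan
    return p,d,W
def save(p,n): cv2.imwrite('pics/'+n,cv2.cvtColor(p,cv2.COLOR_RGB2BGR))
E
python3 - <<'E'
from h import *
print({k:np.round(v,3) for k,v in get_obs().items()})
for n in ('top','side'):
    p,d,W=cam(n); save(p,n+'1.png'); np.save(n+'1.npy',W); print({k:np.round(v,3).tolist() if not isinstance(v,str) else v for k,v in camera_params(n).items()})
E
```

```text
pics
{'t': np.float64(0.0), 'q': array([ 1.213,  0.478,  0.022,  1.556, -0.012,  1.109, -0.083]), 'joint_vel': array([-0.   ,  0.001,  0.001,  0.001,  0.   , -0.   ,  0.001]), 'joint_torque': array([-1.0000e-03, -5.9645e+01,  1.6080e+00, -2.8120e+01,  1.2000e-02,
        1.0000e-02, -0.0000e+00]), 'eef_pos': array([ 0.167, -0.653,  0.23 ]), 'tool_rot': array([-0.001,  0.992,  0.125, -0.   ]), 'contact_force': array([ 0.132, -0.662,  0.286]), 'torque': array([-0.014,  0.005,  0.008]), 'grasp_force': np.float64(0.0), 'gripper_width': np.float64(1.0)}
{'intrinsics': [[463.149, 0.0, 283.123], [0.0, 463.149, 213.869], [0.0, 0.0, 1.0]], 'cam_to_world': [[0.022, 0.994, -0.107, 0.395], [-1.0, 0.022, 0.005, -0.117], [0.007, 0.107, 0.994, 1.187], [0.0, 0.0, 0.0, 1.0]]}
{'intrinsics': [[457.234, 0.0, 282.136], [0.0, 457.234, 202.977], [0.0, 0.0, 1.0]], 'cam_to_world': [[-0.944, 0.208, -0.255, 0.191], [-0.329, -0.587, 0.739, 0.863], [0.004, 0.782, 0.623, 0.897], [0.0, 0.0, 0.0, 1.0]]}
```

View pics/top1.png

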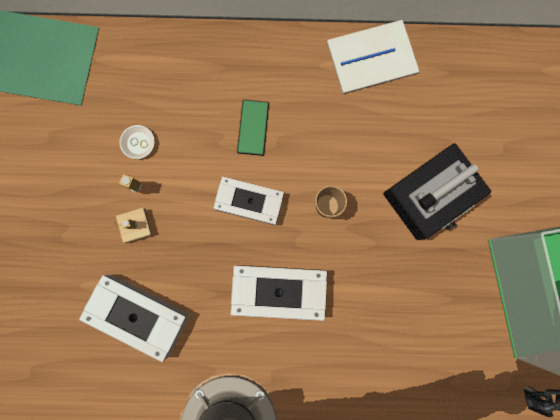

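View pics/side1.png

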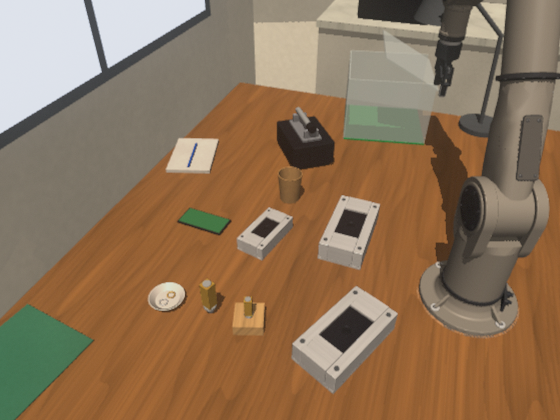

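The top view shows the smallest stand at about (249,201), the pin in its rest at (134,225), and a larger look-alike pin at (130,183). The cup is at (331,203), the phone at (253,127), the dish at (137,142) and the power unit at (438,190). Next I'll measure these.

Run:
```python
from h import *
W=np.load('top1.npy'); np.set_printoptions(precision=4,suppress=True)
def rect(u0,u1,v0,v1,z0,z1,n):
    S=W[v0:v1,u0:u1].reshape(-1,3); S=S[(S[:,2]>z0)&(S[:,2]<z1)]
    r=cv2.minAreaRect((S[:,:2]*1000).astype(np.float32)); print(n,len(S),'c',r[0],'size',r[1],'ang',r[2],'medz',np.median(S[:,2]),'med',np.median(S,0))
rect(205,295,165,235,.036,.05,'stand')
rect(225,275,180,220,.015,.0385,'plate')
rect(110,158,203,248,.022,.034,'rest')
rect(110,158,203,248,.06,.12,'pin')
rect(115,150,165,198,.05,.15,'bigpin')
rect(310,355,180,225,.06,.12,'cup')
rect(110,165,120,165,.006,.03,'dish'); rect(230,275,95,160,.005,.015,'phone');rect(380,495,140,240,.05,.2,'pu')
p=W[225-14:225+14,120:150,2]; print((p[::2,::2]*1000).round())
print((W[190:214:2,232:270:2,2]*1000).round())
```

```text
stand 1799 c (553.279052734375, -34.476600646972656) size (160.38742065429688, 84.33721160888672) ang 76.86149597167969 medz 0.040301877831710575 med [ 0.553  -0.0326  0.0403]
plate 740 c (553.1944580078125, -35.94385528564453) size (142.4842987060547, 84.95964050292969) ang 77.00808715820312 medz 0.03613674689982094 med [ 0.5524 -0.0351  0.0361]
rest 669 c (484.94927978515625, 253.06069946289062) size (70.75598907470703, 71.75867462158203) ang 18.798128128051758 medz 0.029585443214424023 med [0.482  0.2475 0.0296]
pin 89 c (484.9432067871094, 252.98622131347656) size (18.504615783691406, 18.615047454833984) ang 22.703948974609375 medz 0.08352337426298662 med [0.4839 0.2501 0.0835]
bigpin 201 c (584.741455078125, 253.48348999023438) size (27.2762393951416, 26.09205436706543) ang 71.20891571044922 medz 0.09801812726542125 med [0.583  0.2468 0.098 ]
cup 272 c (547.7022705078125, -234.8876953125) size (72.45504760742188, 73.45515441894531) ang 46.430667877197266 medz 0.09008698498245504 med [ 0.5624 -0.2446  0.0901]
dish 615 c (683.3779907226562, 257.52197265625) size (109.4312591552734
[... 1606 characters left out ...]
 37. 39. 37. 37. 37. 34. 38. 33. 35. 34. 44.
  41.]
 [41. 35. 38. 35. 38. 35. 37. 31. 36. 34. 38. 35. 36. 37. 36. 33. 32. 46.
  38.]
 [34. 36. 32. 40. 36. 35. 34. 36. 35. 18. 18. 39. 36. 39. 33. 34. 36. 41.
  40.]
 [35. 37. 37. 35. 37. 37. 35. 33. 36. 19. 19. 40. 32. 35. 35. 38. 36. 38.
  38.]
 [36. 34. 39. 37. 38. 40. 32. 34. 39. 38. 31. 36. 34. 37. 35. 37. 40. 38.
  38.]
 [38. 45. 37. 38. 36. 38. 35. 34. 35. 37. 38. 36. 38. 39. 34. 35. 42. 41.
  42.]
 [37. 44. 40. 42. 42. 39. 37. 34. nan 33. 37. 38. 34. 34. 34. 38. 41. 40.
  40.]
 [41. 42. 40. 42. 38. 39. 37. 40. 42. 42. 37. 39. 37. 34. 37. 37. 42. 41.
  40.]
 [38. 40. 43. 43. 43. 40. 45. 44. 37. 41. 42. 40. 42. 44. 36. 42. 35. 39.
  41.]]
```

Run:
```python
from h import *
np.set_printoptions(precision=3,suppress=True)
W=np.load('top1.npy'); S=np.load('side1.npy')
for v,u in [(236,492),(358,515),(365,556),(232,556),(270,545),(230,520),(300,505)]: print('top',u,v,W[v,u])
for v,u in [(52,350),(137,347),(140,425),(62,437),(80,440),(100,352),(120,432),(35,395),(45,445)]: print('side',u,v,S[v,u])
```

```text
top 492 236 [ 0.478 -0.661 -0.001]
top 515 358 [ 0.174 -0.709  0.003]
top 556 365 [ 0.194 -0.707  0.18 ]
top 556 232 [ 0.491 -0.822  0.008]
top 545 270 [ 0.394 -0.666  0.225]
top 520 230 [ 0.495 -0.733  0.001]
top 505 300 [ 0.317 -0.682  0.015]
side 350 52 [ 0.625 -1.459  0.035]
side 347 137 [ 0.455 -0.657  0.007]
side 425 140 [ 0.171 -0.745  0.001]
side 437 62 [ 0.19  -0.707  0.317]
side 440 80 [ 0.168 -0.696  0.262]
side 352 100 [ 0.45  -0.649  0.164]
side 432 120 [ 0.16  -0.911  0.004]
side 395 35 [ 0.41  -1.438  0.153]
side 445 45 [ 0.178 -0.618  0.405]
```

The enclosure's wall is right behind the gripper, so I'll move toward +y first and then follow an arc inside.

```bash
python3 -m creep '[[1,12,55,8,0,0,0],[1,22,55,8,0,0,0],[1,25,55,8,0,0,0],[1,25,55,0,0,0,0],[1,26,48,0,0,0,0]]' 40 && python3 -m creep '[[1,26,48,0,0,0,0],[1,30,48,0,0,0,0],[1,30,48,0,0,0,0],[1,30,48,0,0,0,0],[1,30,48,0,0,0,0]]'&& python3 -m creep '[[1,20,50,0,0,0,0.02],[1,15,55,0,0,0,0.02],[1,10,55,0,0,0,0.02],[1,5,55,0,0,0,0.02],[1,5,55,0,0,0,0.02]]'
```

```text
t: 0.72
eef_pos: [0.2773, -0.3838, 0.2552]
tool_rot: [-0.0, 0.992, 0.125, -0.0]
contact_force: [1.5, 0.1, 0.3]
gripper_width: 1.0
grasp_force: 0.0
t: 1.35
eef_pos: [0.4234, -0.1445, 0.2553]
tool_rot: [0.0, 0.992, 0.124, 0.0]
contact_force: [0.3, -0.6, -0.7]
gripper_width: 1.0
grasp_force: 0.0
t: 1.98
eef_pos: [0.4777, 0.1255, 0.2551]
tool_rot: [0.0, 0.985, 0.174, -0.0]
contact_force: [1.7, 0.2, 0.5]
gripper_width: 1.0
grasp_force: 0.0
```

```bash
python3 -m creep '[[1,4,55,-20,0,0,0],[1,3,50,-20,0,0,0],[1,0,20,-20,0,0,0],[1,0,0,0,0,0,0]]'
python3 - <<'E'
from h import *
np.set_printoptions(precision=4,suppress=True)
print(get_obs()['eef_pos'],camera_params('wrist')['mount'])
p,d,W=cam('wrist'); save(p,'w1.png')
def rect(z0,z1,n):
    S=W.reshape(-1,3); S=S[(S[:,2]>z0)&(S[:,2]<z1)&(np.hypot(S[:,0]-.485,S[:,1]-.252)<.06)]
    if len(S)<9: print(n,len(S));return
    r=cv2.minAreaRect((S[:,:2]*1000).astype(np.float32)); print(n,len(S),r,np.median(S,0))
rect(.025,.033,'rest'); rect(.08,.095,'pintop'); rect(.04,.095,'pin')
E
```

```text
t: 2.48
eef_pos: [0.4832, 0.2501, 0.1936]
tool_rot: [-0.0, 0.984, 0.176, -0.002]
contact_force: [0.1, -0.2, 0.4]
gripper_width: 1.005
grasp_force: 0.0
[0.4832 0.2501 0.1936] [[-0.0005  0.9574  0.2888  0.0733]
 [ 1.      0.0004  0.0003 -0.0002]
 [ 0.0002  0.2888 -0.9574 -0.1417]
 [ 0.      0.      0.      1.    ]]
rest 5203 ((483.07659912109375, 254.79393005371094), (70.42294311523438, 70.177001953125), 18.468019485473633) [0.4891 0.2583 0.0291]
pintop 576 ((483.20062255859375, 254.5825958251953), (18.60767936706543, 17.25240707397461), 19.741050720214844) [0.484  0.2549 0.0845]
pin 826 ((483.18505859375, 254.7096710205078), (18.569196701049805, 17.75386619567871), 18.777568817138672) [0.4878 0.2558 0.0839]
```

View pics/w1.png

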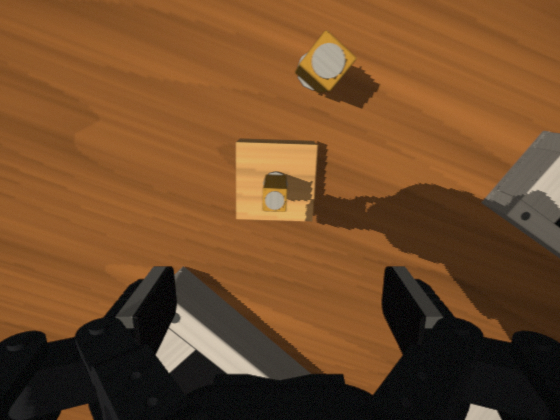

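The pin stands centred in the rest at pixel (275,193), at about (0.4835, 0.254), with its sides at 18.6°. The sizes and heights match what was given. I'll descend and grip.

```bash
python3 -m creep '[[1,0,4,-40,0,0,-0.03],[1,0,0,-40,0,0,0],[1,0,0,-40,0,0,0],[1,0,0,-23,0,0,0],[0,0,0,0,0,0,0]]' 40 && python3 -m creep '[[-0.3,0,0,0,0,0,0],[-1,0,0,0,0,0,0],[-1,0,0,0,0,0,0],[-1,0,0,0,0,0,0],[-1,0,0,0,0,0,0]]' 40
```

```text
t: 3.15
eef_pos: [0.4847, 0.2508, 0.0516]
tool_rot: [0.001, 0.987, 0.158, -0.001]
contact_force: [0.1, 0.4, 1.0]
gripper_width: 0.817
grasp_force: 0.0
t: 3.78
eef_pos: [0.4856, 0.2532, 0.0534]
tool_rot: [-0.0, 0.987, 0.159, 0.001]
contact_force: [-0.8, -1.3, 8.0]
gripper_width: 0.203
grasp_force: 45.3
```

```bash
python3 -m creep '[[-1,0,0,15,0,0,0],[-1,0,0,40,0,0,0],[-1,0,0,45,0,0,0],[-1,0,-50,30,0,0,0],[-1,0,-55,0,0,0,0]]' 60 && python3 -m creep '[[-1,0,-55,0,0,0,0],[-1,5,-50,0,0,0,0],[-1,0,-40,0,0,0,0],[-1,0,-10,0,0,0,0],[-1,0,0,0,0,0,0]]'
python3 - <<'E'
from h import *
np.set_printoptions(precision=4,suppress=True)
o=get_obs();print(o['eef_pos'],o['tool_rot'],o['contact_force'])
p,d,W=cam('wrist'); save(p,'w2.png'); np.save('w2.npy',W)
S=W.reshape(-1,3); S=S[(S[:,2]>.037)&(S[:,2]<.045)&(np.hypot(S[:,0]-.553,S[:,1]+.035)<.095)]
print(len(S),cv2.minAreaRect((S[:,:2]*1000).astype(np.float32)),np.median(S,0))
H=W.reshape(-1,3); H=H[(H[:,2]<.030)&(H[:,2]>.012)&(np.hypot(H[:,0]-.553,H[:,1]+.035)<.03)]
print('hole',len(H),H.mean(0) if len(H) else 0)
E
```

```text
t: 4.4
eef_pos: [0.4861, 0.1484, 0.1856]
tool_rot: [-0.0, 0.987, 0.16, 0.003]
contact_force: [0.8, -0.9, -3.0]
gripper_width: 0.203
grasp_force: 58.9
t: 5.03
eef_pos: [0.4897, -0.0071, 0.1827]
tool_rot: [-0.0, 0.987, 0.159, 0.0]
contact_force: [0.0, 0.2, -1.3]
gripper_width: 0.2
grasp_force: 58.9
[ 0.4897 -0.0071  0.1827] [-0.0001  0.9873  0.1587  0.0001] [ 0.0048  0.2247 -1.3315]
15691 ((551.26220703125, -33.32359313964844), (160.52394104003906, 84.23309326171875), 76.8967514038086) [ 0.556  -0.0243  0.04  ]
hole 158 [ 0.5499 -0.04    0.0203]
```

View pics/w2.png

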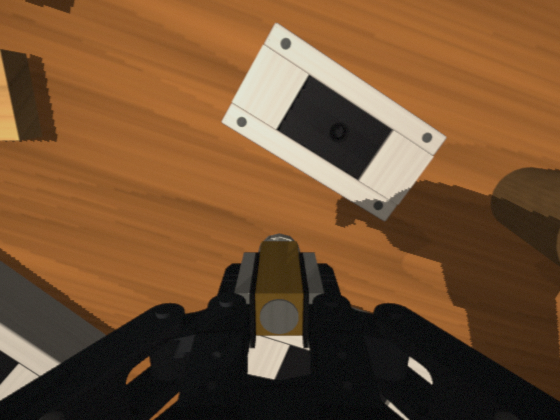

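The pin hangs upright between the pads. The hole shows faintly at pixel (338,131), which works out to about y' = -7 mm on the middle line. I'll start at y' = +27 mm, roughly (0.5596, -0.0083).

```bash
python3 -m creep '[[-1,35,0,0,0,0,0],[-1,35,-1,-10,0,0,0],[-1,0,0,-40,0,0,0],[-1,0,0,-35,0,0,0],[-1,0,0,-10,0,0,0]]' && python3 -m creep '[[-1,0,0,0,0,0,0],[-1,0,0,0,0,0,0]]'
```

```text
t: 5.7
eef_pos: [0.5583, -0.006, 0.0854]
tool_rot: [-0.001, 0.987, 0.161, -0.002]
contact_force: [0.3, -0.3, -1.1]
gripper_width: 0.202
grasp_force: 58.9
t: 5.95
eef_pos: [0.561, -0.0074, 0.0889]
tool_rot: [0.0, 0.987, 0.16, 0.001]
contact_force: [0.3, -0.3, -1.4]
gripper_width: 0.204
grasp_force: 58.9
```

```bash
python3 -m creep '[[-1,-1,0,-6,0,0,0],[-1,0,0,-3,0,0,0],[-1,0,0,0,0,0,0]]' && python3 -m creep '[[-1,0,0,-1.5,0,0,0],[-1,0,0,0,0,0,0]]'&& python3 -m creep '[[-1,0,0,-1.5,0,0,0],[-1,0,0,0,0,0,0]]'
```

```text
t: 6.32
eef_pos: [0.5587, -0.0082, 0.0782]
tool_rot: [0.0, 0.987, 0.159, -0.0]
contact_force: [-0.2, -1.2, -1.8]
gripper_width: 0.203
grasp_force: 58.9
t: 6.58
eef_pos: [0.5588, -0.0081, 0.0767]
tool_rot: [-0.0, 0.987, 0.159, -0.0]
contact_force: [0.8, 0.7, -1.2]
gripper_width: 0.202
grasp_force: 58.9
t: 6.82
eef_pos: [0.5588, -0.008, 0.0752]
tool_rot: [-0.0, 0.987, 0.159, -0.0]
contact_force: [-0.4, -0.8, -2.6]
gripper_width: 0.202
grasp_force: 58.9
```

```bash
python3 -m creep '[[-1,0,0,-1,0,0,0],[-1,0,0,0,0,0,0]]' && python3 -m creep '[[-1,0,0,-1,0,0,0],[-1,0,0,0,0,0,0]]'
```

```text
t: 7.08
eef_pos: [0.5588, -0.0081, 0.0742]
tool_rot: [0.0, 0.987, 0.159, -0.0]
contact_force: [0.7, 0.3, -1.0]
gripper_width: 0.195
grasp_force: 58.9
t: 7.32
eef_pos: [0.559, -0.008, 0.0734]
tool_rot: [0.0, 0.987, 0.159, 0.0]
contact_force: [0.6, 0.4, -0.0]
gripper_width: 0.201
grasp_force: 59.1
```

```bash
python3 -m creep '[[-1,0,0,-0.7,0,0,0],[-1,0,0,0,0,0,0],[-1,0,0,0,0,0,0]]'; python3 -c "
from h import *
print(get_obs()['contact_force'],get_obs()['eef_pos'])"
```

```text
t: 7.7
eef_pos: [0.5591, -0.0079, 0.0729]
tool_rot: [0.0, 0.987, 0.159, 0.0]
contact_force: [-1.3, 1.2, 4.7]
gripper_width: 0.197
grasp_force: 59.5
[-1.27537344  1.18644124  4.70497959] [ 0.55912129 -0.00792052  0.07293997]
```

Contact made at about 6 N, with y' ≈ +27 mm and x' ≈ -0.6 mm. Sliding towards the hole now.

```bash
python3 -m creep '[[-1,-0.6,-3,0,0,0,0],[-1,-0.6,-3,0,0,0,0],[-1,-0.6,-3,0,0,0,0],[-1,-0.6,-3,0,0,0,0],[-1,0,0,0,0,0,0]]' && python3 -m creep '[[-1,-0.6,-3,0,0,0,0],[-1,-0.6,-3,0,0,0,0],[-1,-0.6,-3,0,0,0,0],[-1,-0.6,-3,0,0,0,0],[-1,0,0,0,0,0,0]]'
```

```text
t: 8.32
eef_pos: [0.5567, -0.0206, 0.0727]
tool_rot: [0.0, 0.987, 0.159, 0.0]
contact_force: [1.3, 2.9, 4.6]
gripper_width: 0.2
grasp_force: 59.8
t: 8.95
eef_pos: [0.5538, -0.0329, 0.0725]
tool_rot: [0.0, 0.987, 0.159, -0.0]
contact_force: [0.3, 1.8, 4.6]
gripper_width: 0.205
grasp_force: 59.8
```

```bash
python3 -m creep '[[-1,-0.5,-2,0,0,0,0],[-1,-0.4,-2,0,0,0,0],[-1,-0.2,-1,0,0,0,0],[-1,0,0,0,0,0,0]]' && python3 -m creep '[[-1,-0.2,-1,0,0,0,0],[-1,-0.3,-1,0,0,0,0],[-1,0,0,0,0,0,0]]'
```

```text
t: 9.45
eef_pos: [0.552, -0.038, 0.0719]
tool_rot: [0.0, 0.987, 0.159, -0.001]
contact_force: [0.0, 0.2, -2.1]
gripper_width: 0.202
grasp_force: 58.9
t: 9.82
eef_pos: [0.5524, -0.0392, 0.0726]
tool_rot: [0.0, 0.987, 0.159, -0.0]
contact_force: [0.8, 0.0, -1.5]
gripper_width: 0.204
grasp_force: 58.9
```

The force has dropped to just the pin's weight, so the tip is over the hole. Lowering gently.

```bash
python3 -m creep '[[-1,0,0,-1.5,0,0,0],[-1,0,0,0,0,0,0]]' && python3 -m creep '[[-1,0,0,-1.5,0,0,0],[-1,0,0,0,0,0,0]]'
```

```text
t: 10.07
eef_pos: [0.5524, -0.039, 0.071]
tool_rot: [-0.0, 0.987, 0.159, -0.0]
contact_force: [-0.2, 0.2, -1.5]
gripper_width: 0.202
grasp_force: 58.9
t: 10.32
eef_pos: [0.5524, -0.039, 0.0695]
tool_rot: [-0.0, 0.987, 0.159, -0.0]
contact_force: [0.2, -0.1, -1.0]
gripper_width: 0.199
grasp_force: 58.9
```

```bash
python3 -m creep '[[-1,0,0,-1.5,0,0,0],[-1,0,0,-1,0,0,0],[-1,0,0,0,0,0,0]]' && python3 -m creep '[[-1,0,0,-1.5,0,0,0],[-1,0,0,-1,0,0,0],[-1,0,0,0,0,0,0]]'
```

```text
t: 10.7
eef_pos: [0.5524, -0.039, 0.067]
tool_rot: [-0.0, 0.987, 0.159, -0.0]
contact_force: [-0.7, -0.2, -1.1]
gripper_width: 0.2
grasp_force: 58.9
t: 11.08
eef_pos: [0.5524, -0.039, 0.0645]
tool_rot: [-0.0, 0.987, 0.159, -0.0]
contact_force: [0.4, 1.0, -1.9]
gripper_width: 0.198
grasp_force: 58.9
```

```bash
python3 -m creep '[[-1,0,0,-1.5,0,0,0],[-1,0,0,-1,0,0,0],[-1,0,0,0,0,0,0]]' && python3 -m creep '[[-1,0,0,-1,0,0,0],[-1,0,0,-1,0,0,0],[-1,0,0,0,0,0,0]]'&& python3 -m creep '[[-1,0,0,-0.7,0,0,0],[-1,0,0,0,0,0,0]]'
```

```text
t: 11.45
eef_pos: [0.5524, -0.039, 0.062]
tool_rot: [-0.0, 0.987, 0.159, -0.0]
contact_force: [-0.1, 1.4, -1.8]
gripper_width: 0.196
grasp_force: 58.9
t: 11.82
eef_pos: [0.5525, -0.039, 0.06]
tool_rot: [-0.0, 0.987, 0.159, 0.0]
contact_force: [-0.4, 1.3, -1.4]
gripper_width: 0.206
grasp_force: 58.9
t: 12.08
eef_pos: [0.5525, -0.039, 0.0595]
tool_rot: [-0.0, 0.987, 0.159, 0.0]
contact_force: [-0.4, 1.6, -0.0]
gripper_width: 0.198
grasp_force: 59.2
```

```bash
python3 -m creep '[[-1,0,0,-0.7,0,0,0],[-1,0,0,0,0,0,0],[-1,0,0,0,0,0,0]]' 20
```

```text
t: 12.45
eef_pos: [0.5526, -0.039, 0.059]
tool_rot: [0.0, 0.987, 0.159, 0.0]
contact_force: [-1.7, 1.4, 4.8]
gripper_width: 0.201
grasp_force: 59.7
```

The collar is flush on the plate at about 6 N. Releasing and retreating straight up.

```bash
python3 -m creep '[[-0.5,0,0,0,0,0,0],[-0.3,0,0,0,0,0,0],[-0.1,0,0,0,0,0,0],[0.2,0,0,0,0,0,0],[0.2,0,0,0,0,0,0]]' && python3 -m creep '[[0.2,0,0,10,0,0,0],[0.2,0,0,30,0,0,0],[0.2,0,0,50,0,0,0],[0.2,-30,20,50,0,0,0],[0.2,0,0,0,0,0,0]]'
python3 - <<'E'
from h import *
np.set_printoptions(precision=4,suppress=True)
o=get_obs();print(o['eef_pos'],o['contact_force'])
p,d,W=cam('wrist'); save(p,'w3.png')
S=W.reshape(-1,3)
for z0,z1 in((.075,.11),(.037,.045)):
    s=S[(S[:,2]>z0)&(S[:,2]<z1)&(np.hypot(S[:,0]-.553,S[:,1]+.035)<.095)]
    print(len(s),cv2.minAreaRect((s[:,:2]*1000).astype(np.float32)),np.median(s,0))
p,d,W=cam('side'); save(cv2.resize(p[170:290,180:340],None,fx=4,fy=4),'s3.png')
E
```

```text
t: 13.08
eef_pos: [0.5525, -0.0391, 0.0587]
tool_rot: [0.0, 0.987, 0.159, -0.0]
contact_force: [-0.4, 0.7, -0.0]
gripper_width: 0.598
grasp_force: 0.0
t: 13.7
eef_pos: [0.5236, -0.017, 0.2033]
tool_rot: [0.001, 0.987, 0.161, 0.004]
contact_force: [0.8, 0.4, -0.0]
gripper_width: 0.601
grasp_force: 0.0
[ 0.5236 -0.017   0.2033] [ 0.8218  0.3989 -0.021 ]
679 ((550.3987426757812, -38.74094009399414), (18.21759796142578, 18.141162872314453), 17.610300064086914) [ 0.5515 -0.0377  0.0903]
12596 ((551.1869506835938, -33.162864685058594), (160.2259979248047, 84.17869567871094), 76.89838409423828) [ 0.5556 -0.0256  0.04  ]
```

View pics/s3.png

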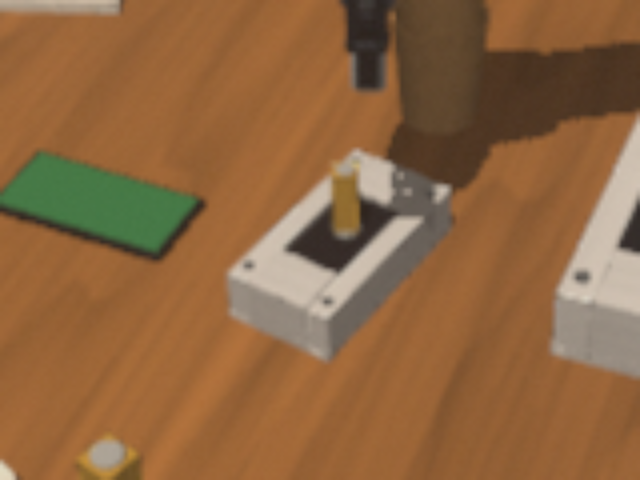

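The pin stands upright in the window with its collar on the plate, at crop pixel (345,200). Its measured top is 0.090 m against 0.091 m expected when flush, and the gripper is clear.

```bash
python3 -m creep '[[0.2,0,0,0,0,0,0],[0.2,0,0,0,0,0,0]]' && python3 -c "
from station import *
print(hand_in())"
```

```text
t: 14.05
eef_pos: [0.5221, -0.0195, 0.1974]
tool_rot: [-0.0, 0.987, 0.159, -0.001]
contact_force: [0.5, -0.5, 0.3]
gripper_width: 0.596
grasp_force: 0.0
the job is handed in; nothing more can be done
None
```

The locating pin stands released in the blind hole of the smallest stand, upright with its collar flush on the plate; I handed the job in at about 14 s, and the hand-in returned no verdict.

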